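Fill the cup rack in the order of its dots

TASK

Fill the wooden cup rack in the order of the dots on its labels, using the three glasses that stand about the rack (not the spares in the tray at the back): first the orange glass into the pocket with one dot, then the red glass into the pocket with two dots, then the purple glass into the pocket with three dots. Keep every glass mouth up and lower it right to the bottom of its pocket before you let go, without dropping it. Leave the other things on the desk where they are.

Things in the scene. Friction and masses are not known exactly. Their poses are not given: they have to be found in the camera images.
- orange_glass: Orange opaque tea-light glass, a round cup (tea-light in its bottom) standing mouth up on the desk: 58 mm tall, slightly conical, 50 mm across at the foot and 59 mm at the rim, wall about 5 mm, 0.14 kg. Origin: centre of its underside; z up to the mouth. Grip it from above with the fingertips at least 30 mm above its underside: the lower 28 mm goes into the pocket.
- red_glass: Red opaque tea-light glass, a round cup (tea-light in its bottom) standing mouth up on the desk: 58 mm tall, slightly conical, 50 mm across at the foot and 59 mm at the rim, wall about 5 mm, 0.14 kg. Origin: centre of its underside; z up to the mouth. Grip it from above with the fingertips at least 30 mm above its underside: the lower 28 mm goes into the pocket.
- purple_glass: Purple opaque tea-light glass, a round cup (tea-light in its bottom) standing mouth up on the desk: 58 mm tall, slightly conical, 50 mm across at the foot and 59 mm at the rim, wall about 5 mm, 0.14 kg. Origin: centre of its underside; z up to the mouth. Grip it from above with the fingertips at least 30 mm above its underside: the lower 28 mm goes into the pocket.
- rack: Pale wooden rack, fixed: block 84 (x) by 274 (y) by 34 mm high with three round pockets in a row along y, 90 mm apart, 60 mm wide, 28 mm deep (floor 6 mm above the desk). On its -x side, facing the robot, a ledge 36 mm deep and 20 mm high carries a label before each pocket. Origin: centre of the block's underside, below the middle pocket. Grip across the row (along x) to clear neighbours.
- tag_one: White label card 26 x 66 x 3 mm on the rack's front ledge, marked with one black round dot 12 mm wide in a row along its y. Fixed; it names the pocket right behind it, centred 59 mm along its +x. Which pocket that is varies. Origin: centre of its underside, 20 mm above the desk; axes as the rack's.
- pocket_one (a point): Centre of the floor of the pocket marked with one dot, 6 mm above the desk; the mouth is 28 mm above it.
- tag_two: White label card 26 x 66 x 3 mm on the rack's front ledge, marked with two black round dots 12 mm wide in a row along its y. Fixed; it names the pocket right behind it, centred 59 mm along its +x. Which pocket that is varies. Origin: centre of its underside, 20 mm above the desk; axes as the rack's.
- pocket_two (a point): Centre of the floor of the pocket marked with two dots, 6 mm above the desk; the mouth is 28 mm above it.
- tag_three: White label card 26 x 66 x 3 mm on the rack's front ledge, marked with three black round dots 12 mm wide in a row along its y. Fixed; it names the pocket right behind it, centred 59 mm along its +x. Which pocket that is varies. Origin: centre of its underside, 20 mm above the desk; axes as the rack's.
- pocket_three (a point): Centre of the floor of the pocket marked with three dots, 6 mm above the desk; the mouth is 28 mm above it.
- glue_stick: Standing glue stick, yellow with a red cap, 27 mm across, 94 mm tall; loose bystander, leave it where it is. Origin: centre of its underside, z up.
- hole_punch: Red hole punch, 98 x 105 x 61 mm; loose bystander, leave it where it is. Origin: centre of its underside, z up.
- calculator: White desk calculator, 128 x 78 x 14 mm; loose bystander, leave it where it is. Origin: centre of its underside, z up.
- marker: White marker pen with a black cap, lying, 17 x 135 x 16 mm (along y); loose bystander, leave it where it is. Origin: centre of its underside, z up.
There are look-alikes about, which are no part of the job. What is shaped like the red_glass but turquoise or yellow is not meant. Leave any green look-alike of the purple_glass alone.

How it is judged:
On the way, in this order (a step that is already met when the one before it is completed fails the run):
1. the orange glass, still held by the fingers, is lowered to within 8 mm of the floor of the pocket with one dot and the later glasses not yet in the rack (horizontal distance between orange_glass and pocket_one below 0.008 m and z of orange_glass in the frame of pocket_one below 0.008 m and angle between orange_glass's own z axis and vertical below 0.12 rad and contact force between the fingers and orange_glass above 0.5 N and horizontal distance between each of red_glass, purple_glass and pocket_one above 0.045 m and horizontal distance between each of red_glass, purple_glass and pocket_two above 0.045 m and horizontal distance between each of red_glass, purple_glass and pocket_three above 0.045 m), for 0.05 s.
2. the red glass, still held by the fingers, is lowered to within 8 mm of the floor of the pocket with two dots with the earlier glasses seated in theirs and the purple glass not yet in the rack (horizontal distance between red_glass and pocket_two below 0.008 m and z of red_glass in the frame of pocket_two below 0.008 m and angle between each of red_glass, orange_glass's own z axis and vertical below 0.12 rad and contact force between the fingers and red_glass above 0.5 N and horizontal distance between orange_glass and pocket_one below 0.008 m and z of orange_glass in the frame of pocket_one below 0.006 m and horizontal distance between purple_glass and pocket_one above 0.045 m and horizontal distance between purple_glass and pocket_two above 0.045 m and horizontal distance between purple_glass and pocket_three above 0.045 m), for 0.05 s.
3. the purple glass, still held by the fingers, is lowered to within 8 mm of the floor of the pocket with three dots with the earlier glasses seated in theirs (horizontal distance between purple_glass and pocket_three below 0.008 m and z of purple_glass in the frame of pocket_three below 0.008 m and angle between each of purple_glass, orange_glass, red_glass's own z axis and vertical below 0.12 rad and contact force between the fingers and purple_glass above 0.5 N and horizontal distance between orange_glass and pocket_one below 0.008 m and z of orange_glass in the frame of pocket_one below 0.006 m and horizontal distance between red_glass and pocket_two below 0.008 m and z of red_glass in the frame of pocket_two below 0.006 m), for 0.05 s.
At the end, for the whole second after the job is handed in: Each glass stands in its own pocket (orange: one dot, red: two dots, purple: three dots): centred within 8 mm, its underside less than 4 mm above the pocket's floor, within about 7 degrees of upright, mouth up and at rest (under 20 mm/s) (horizontal distance between orange_glass and pocket_one below 0.008 m and z of orange_glass in the frame of pocket_one below 0.004 m and angle between each of orange_glass, red_glass, purple_glass's own z axis and vertical below 0.12 rad and linear speed of each of orange_glass, red_glass, purple_glass below 0.02 m/s and horizontal distance between red_glass and pocket_two below 0.008 m and z of red_glass in the frame of pocket_two below 0.004 m and horizontal distance between purple_glass and pocket_three below 0.008 m and z of purple_glass in the frame of pocket_three below 0.004 m); the robot touches nothing.
It fails at once if a glass is tipped more than 35 degrees (angle between any of orange_glass, red_glass, purple_glass's own z axis and vertical above 0.61 rad).
It fails at once if the glue stick, hole punch, calculator or marker is pushed more than 25 mm from its place (distance of any of glue_stick, hole_punch, calculator, marker from where it was at the start of the episode above 0.025 m).
It also fails if it takes over 58 s, if anything falls off the work surface, if the arm or the gripper's body presses on something with over 40 N, if the wrist force passes 120 N, or if a joint passes its speed limit or range.

ROBOT

A 6-joint arm with a two-finger parallel gripper is mounted at the origin on a cart in front of the work surface, level with it; the furniture and walls round the work are solid. World frame = base frame: x ahead of the robot, y to its left, z up, the work surface at z = 0. Lengths are in m, angles in rad, forces in N, time in s.
With the tool pointing down it reaches from about 0.3 to 0.85 m from the base axis. Payload 4.2 kg.
Tool frame: the origin (TCP) lies on the centre line of the jaws, within the pads' length; the fingertips stand tip_reach ahead of it and the grasp point (between the pads) lies 6 mm ahead of it (tip_reach is the distance from the TCP to the fingertips, in m); z points along the fingers, y is the line along which they close (so a half turn about z gives the same grasp; the last joint's range is limited). The gripper opens to 91 mm and grips with 3 to 60 N. Pads are 32 mm wide; open, the fingers measure 118 mm over their backs; the gripper's body (76 mm by 178 mm) begins 60 mm behind the grasp point.
Start: joints at [0.716, 0.32, 1.565, -0, 1.257, -0.02], TCP at [0.426, 0.386, 0.239] pointing down, gripper open.
Joint ranges: [-3.11, 3.11], [-0.84, 2.01], [0.21, 2.61], [-1.34, 4.49], [0.05, 2.63], [-2.56, 2.56]. Speed limits (rad/s): [2.57, 2.57, 3.14, 3.14, 3.14, 3.14].

INTERFACE

Orientations are given as a unit quaternion [w, x, y, z].
In Python, from bench import * gives the robot as it stands.
- The arm moves only by the tool send_rows, never from a script. Its argument "moves" is a list that holds one entry, the list of rows, each a list of 6 numbers: the shift along the tool's x, y, z in cm, then the turn, a rotation vector about the tool's x, y, z in rad. In form: [[[tx, ty, tz, ax, ay, az], ...]]. A call has 1 to 5 rows; each row is the pose to reach, as a shift and turn from the pose commanded when the call began, along the tool's axes at that moment; what a row does not reach only later rows make up. A row lasts 1/8 s, in which the tool goes at most 62.5 mm and 10.7 degrees, less where a joint would pass 70% of its speed; a pose out of reach is approached as far as the arm can. A call with a gripper value outside its range is refused whole. "jaw" is the opening, from 0 (shut) to 1 (fully open), set as the call begins (left out, the last holds). The fingers move at their own pace and stop on an object; "squeeze" is the grip in N (left out, the last holds). Time passes only in rows, so rows that repeat a pose let the fingers close. It gives the time, the measured TCP pose, the force, the opening and the grip force at its end, in the units of the state.
- read_state(): the state, without advancing time (a new reading comes with each control period).
- snapshot(name): name is "scene" or "top" or "wrist"; returns the picture (480x640x3 uint8, red, green, blue); there is no depth.
- calibration(name): a dict with "fx", "fy", "cx", "cy" (pixels), "R" (3x3) and "t" (3): a world point X has camera coordinates R X + t. Camera axes: x right, y down, z forward; pixel columns grow to the right and rows downward; lengths in m; the calibration is good to about 2 mm. A picture is of the moment at which its call begins: read the wrist's pose just before it. calibration takes no time and is no camera call; for the wrist camera it gives the pose at the moment of the call.
- finish_job(): hands the job in; it is judged then, once.
The state is a dict: "time_s": time; "joint_positions": joint angles; "joint_vel": joint speeds; "joint_torque": joint torques, N m; "tool_pos": TCP position; "tcp_rot": TCP orientation; "force": force on the tool from outside, world axes, zero at the start; "ft_torque": the same for the moment, N m; "finger_gap": finger opening in m; "gripper_force": force on a finger pad.
Only numpy, scipy, OpenCV 4.12 (cv2) and the standard library are available. Lean on these libraries where they do the work, as an engineer would, in place of code of your own. Each camera call takes 0.05 s, during which the arm holds its last target. There are 200 camera calls.

## Working session

There is one attempt and no reset: what is moved stays moved. The work goes in short steps, Python scripts to look and compute and a tool call to move; the robot and the scene stay as the last step left them, time stands still between calls to the robot, and variables do not carry over. Pictures are saved under pics/ and viewed, at most 10 in all, crops included, and the job is handed in when it is done.

Besides the shell and the picture viewer there is one more tool, called after "Request:" as a command line: name --argument value ..., lists and objects as JSON in quotes. send_rows: Moves the arm, as the interface text tells. Its arguments: {"type":"object","properties":{"moves":{"type":"array","items":{"type":"array","items":{"type":"array","items":{"type":"number"}}}},"jaw":{"type":"number"},"squeeze":{"type":"number"}},"required":["moves"]}

```bash
mkdir -p pics; ls; python3 - <<'E'
from bench import *
import cv2
s=read_state();print({k:s[k] for k in s})
for n in("top","scene"):
    cv2.imwrite(f"pics/{n}0.png",cv2.cvtColor(snapshot(n),cv2.COLOR_RGB2BGR));print(n,calibration(n))
E
```

```text
pics
{'time_s': 0.0, 'joint_positions': array([ 7.16046315e-01,  3.20309648e-01,  1.56567091e+00, -3.30613163e-05,
        1.25738522e+00, -2.00026624e-02]), 'joint_vel': array([ 1.13683158e-03,  1.70980629e-04,  9.35165078e-04,  1.06712734e-03,
       -9.26754361e-05,  7.58036993e-04]), 'joint_torque': array([-8.26852483e-04, -4.12450397e+01, -2.31975049e+01,  7.28674117e-02,
        4.57312167e-02, -1.63519662e-04]), 'tool_pos': array([0.42581172, 0.3857283 , 0.2381132 ]), 'tcp_rot': array([-3.61273701e-04,  4.05356150e-01,  9.14158414e-01, -8.09762581e-04]), 'force': array([-0.55573336, -0.31915047, -0.24768492]), 'ft_torque': array([0.03961289, 0.02785114, 0.04718171]), 'gripper_force': 0.0, 'finger_gap': 0.09087307193202619}
top {'fx': 599.7620084160625, 'fy': 599.7620084160625, 'cx': 335.15939832237893, 'cy': 233.32305228609985, 'R': array([[ 0.04910355, -0.99879261, -0.00146965],
       [-0.97549938, -0.04764235, -0.21478169],
       [ 0.21445235,  0.01198018, -0.97666098]]), 't': array([-0.03321758,  0.53887844,  1.22290753])}
scene {'fx': 551.616683467159, 'fy': 551.616683467159, 'cx': 311.9310910457136, 'cy': 240.241130091072, 'R': array([[ 0.54014385,  0.84151757, -0.00963382],
       [ 0.62974038, -0.4117516 , -0.65870151],
       [-0.55827563,  0.34972676, -0.75234268]]), 't': array([-0.28694604, -0.31583208,  1.64409408])}
```

View pics/top0.png

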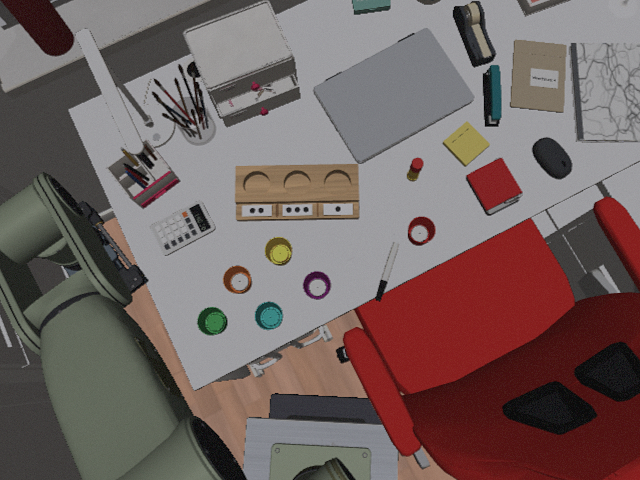

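View pics/scene0.png

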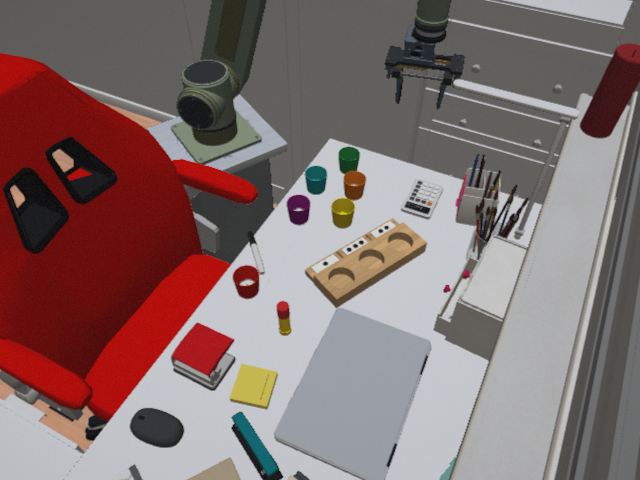

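Top view: orange glass (238,279), purple (317,285), red (421,231). The labels at row ~210 read two dots (257), three dots (297) and one dot (339). Scene view agrees and shows the open gripper at (425,80).

```bash
cat > h.py <<'E'
import numpy as np, cv2
from scipy.optimize import least_squares
from bench import *
def ray(cal,px,z):
    px=np.atleast_2d(np.asarray(px,float)); R=np.array(cal["R"]);t=np.array(cal["t"]);C=-R.T@t
    d=np.c_[(px[:,0]-cal["cx"])/cal["fx"],(px[:,1]-cal["cy"])/cal["fy"],np.ones(len(px))]@R
    return C+d*((z-C[2])/d[:,2])[:,None], C
def proj(cal,X):
    c=np.atleast_2d(X)@np.array(cal["R"]).T+np.array(cal["t"])
    return np.c_[cal["fx"]*c[:,0]/c[:,2]+cal["cx"],cal["fy"]*c[:,1]/c[:,2]+cal["cy"]]
HUE={"orange":[(5,17)],"red":[(0,4),(175,180)],"purple":[(140,160)]}
def glass(img,cal,name,seed,r=26,ztop=0.058):
    h=cv2.cvtColor(img,cv2.COLOR_RGB2HSV);m=np.zeros(h.shape[:2],np.uint8)
    for a,b in HUE[name]: m|=cv2.inRange(h,(a,110,40),(b,255,255))
    k=np.zeros_like(m);cv2.circle(k,tuple(map(int,seed)),int(r),255,-1);m&=k
    cs=cv2.findContours(m,cv2.RETR_EXTERNAL,cv2.CHAIN_APPROX_NONE)[0]
    c=cv2.convexHull(max(cs,key=lambda c:len(c)))
    P,C=ray(cal,c[:,0],ztop);P=P[:,:2]
    g=P.mean(0);u=g-C[:2];u/=np.linalg.norm(u)
    F=P[(P-g)@u>-0.004]
    s=least_squares(lambda p:np.hypot(*(F-p[:2]).T)-p[2],[*g,.0295],loss="soft_l1",f_scale=.001)
    f=least_squares(lambda p:np.hypot(*(F-p).T)-.0295,g)
    return f.x,s.x,len(c)
E
python3 - <<'E'
from h import *
import bench;print([n for n in dir(bench) if n[0]!='_'])
img=snapshot("top");cal=calibration("top");print("C",ray(cal,[0,0],0)[1])
for n,s in dict(orange=(238,279),red=(421,231),purple=(317,285)).items(): print(n,*glass(img,cal,n,s))
g=cv2.cvtColor(img,cv2.COLOR_RGB2GRAY)
# dots
roi=(g<90).astype(np.uint8);roi[:203]=0;roi[218:]=0;roi[:,:243]=0;roi[:,354:]=0
n,l,st,ce=cv2.connectedComponentsWithStats(roi)
D=[c for c,a in zip(ce[1:],st[1:,4]) if 4<=a<80];D.sort(key=lambda c:c[0])
D=np.array(D);P=ray(cal,D,.023)[0];print(np.c_[D,P].round(4))
# rack top front/back corners
cv2.imwrite("pics/rack.png",cv2.cvtColor(cv2.resize(img[155:230,225:370],None,fx=5,fy=5,interpolation=2),cv2.COLOR_RGB2BGR))
for nm,c in dict(glue=(415,165),punch=(494,187),calc=(183,228),marker=(387,270),yellow=(279,251),teal=(269,316)).items(): print(nm,ray(cal,c,.03)[0])
E
```

```text
['IKError', 'calibration', 'finish_job', 'read_state', 'snapshot', 'tip_reach']
C [ 0.26505129 -0.02215469  1.31005847]
orange [0.43126326 0.19446087] [0.43212973 0.19592096 0.02818237] 20
red [ 0.55667848 -0.18995222] [ 0.55830445 -0.19065375  0.02804975] 18
purple [0.42617664 0.02608757] [0.42813293 0.02701968 0.02790373] 20
[[ 2.520000e+02  2.100000e+02  5.915000e-01  1.803000e-01  2.300000e-02]
 [ 2.605000e+02  2.097778e+02  5.930000e-01  1.616000e-01  2.300000e-02]
 [ 2.697808e+02  2.055890e+02  6.035000e-01  1.417000e-01  2.300000e-02]
 [ 2.883333e+02  2.096111e+02  5.964000e-01  1.000000e-01  2.300000e-02]
 [ 2.967895e+02  2.090000e+02  5.987000e-01  8.130000e-02  2.300000e-02]
 [ 3.054118e+02  2.091176e+02  5.993000e-01  6.220000e-02  2.300000e-02]
 [ 3.171000e+02  2.103000e+02  5.979000e-01  3.620000e-02  2.300000e-02]
 [ 3.315000e+02  2.150000e+02  5.887000e-01  3.800000e-03  2.300000e-02]
 [ 3.374706e+02  2.086471e+02  6.039000e-01 -8.700000e-03  2.300000e-02]]
glue [[ 0.71143023 -0.1774627   0.03      ]]
punch [[ 0.66860952 -0.35382345  0.03      ]]
calc [[0.54178845 0.3270255  0.03      ]]
marker [[ 0.47070738 -0.12206422  0.03      ]]
yellow [[0.50091839 0.11342289 0.03      ]]
teal [[0.35991773 0.12490788 0.03      ]]
```

View pics/rack.png

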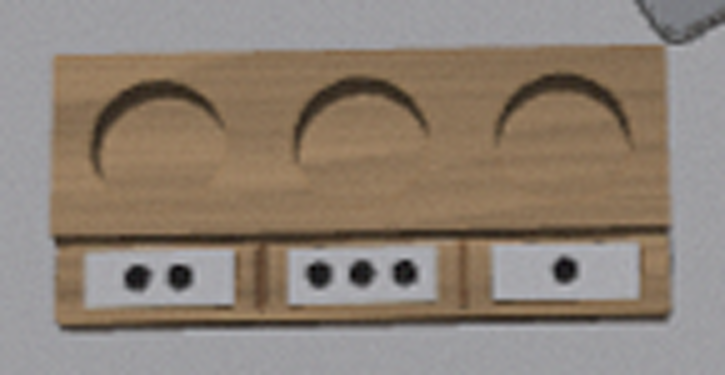

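The rack crop reads, left to right: two dots, three dots, one dot. The measured label spacing is 90 mm, as specified. Next I go above the orange glass.

```bash
cat >> h.py <<'E'
from scipy.spatial.transform import Rotation as Ro
YAW=0.0645
def go(x,y,z,yaw=YAW):
    s=read_state();q=np.array(s["tcp_rot"]);R0=Ro.from_quat(q[[1,2,3,0]])
    yv=np.array([np.cos(yaw),np.sin(yaw),0]);zv=np.array([0,0,-1.]);xv=np.cross(yv,zv)
    R1=Ro.from_matrix(np.c_[xv,yv,zv])
    d=R0.inv().apply(np.array([x,y,z])-s["tool_pos"])*100
    print("t",round(s["time_s"],2),"pos",s["tool_pos"].round(4),"shift cm",d.round(2),"rot",(R0.inv()*R1).as_rotvec().round(3))
E
python3 - <<'E'
from h import *
import bench;print(bench.tip_reach)
go(.432,.195,.2)
E
```

```text
0.025
t 0.15 pos [0.4259 0.3858 0.2384] shift cm [-14.55 -12.35   3.85] rot [-0.001  0.     0.671]
```

Request:
send_rows --moves '[[[-3.6, -3.1, 1, 0, 0, 0.17], [-7.3, -6.2, 2, 0, 0, 0.34], [-10.9, -9.3, 3, 0, 0, 0.5], [-14.55, -12.35, 3.85, 0, 0, 0.671], [-14.55, -12.35, 3.85, 0, 0, 0.671]]]' --jaw 1 --squeeze 20

```text
time_s: 0.78
tool_pos: [0.4315, 0.1926, 0.1997]
tcp_rot: [-0.0, 0.685, 0.728, -0.001]
force: [0.4, 0.7, -0.4]
finger_gap: 0.0914
gripper_force: 0.0
```

```bash
python3 - <<'E'
from h import *
go(.432,.195,.2)
cal=calibration("wrist");img=snapshot("wrist");print(cal, ray(cal,[0,0],0)[1])
print(proj(cal,[[.432,.195,.058],[.432,.195,0]]))
cv2.imwrite("pics/w1.png",cv2.cvtColor(img,cv2.COLOR_RGB2BGR))
E
```

```text
t 0.78 pos [0.4315 0.1926 0.1997] shift cm [ 0.23  0.07 -0.03] rot [-0.002  0.001 -0.003]
{'fx': 402.3111419772074, 'fy': 402.3111419772074, 'cx': 323.00830105663067, 'cy': 254.57782493922485, 'R': array([[ 0.99813709,  0.0610024 , -0.00102766],
       [ 0.05921633, -0.96458261,  0.25704828],
       [ 0.0146893 , -0.25663028, -0.96639802]]), 't': array([-0.44206924,  0.14133716,  0.3957072 ])} [0.42706358 0.2648491  0.34562589]
[[324.31578035 246.05989029]
 [324.1757097  230.37699565]]
```

View pics/w1.png

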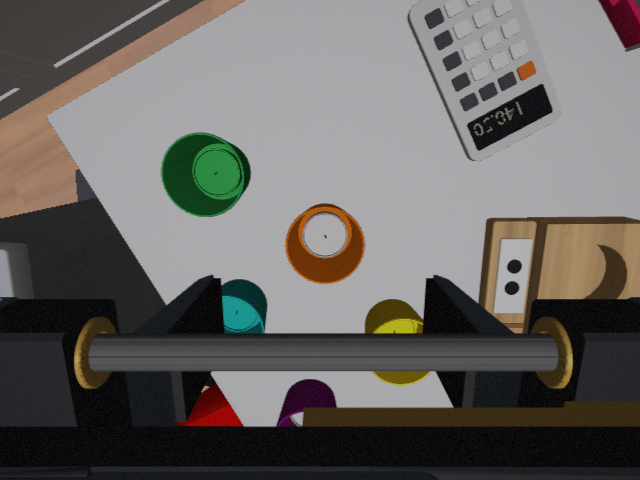

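Wrist view: the orange rim is centred at (325,244), right on the top-camera prediction of (324,246). The fingers frame it with clear space either side.

```bash
python3 - <<'E'
from h import *
cal=calibration("wrist");img=snapshot("wrist")
f,s,n=glass(img,cal,"orange",(325,244),60);print(f,s,n)
go(s[0],s[1],.060)
E
```

```text
[0.4321801  0.19600397] [0.43217352 0.19510464 0.02881561] 43
t 0.88 pos [0.4325 0.1953 0.2006] shift cm [-0.03 -0.04 14.06] rot [ 0.    -0.001  0.   ]
```

Request:
send_rows --moves '[[[0, 0, 4.5, 0, 0, 0], [0, 0, 8.5, 0, 0, 0], [0, 0, 12, 0, 0, 0], [0, 0, 14, 0, 0, 0], [0, 0, 14, 0, 0, 0]]]'

```text
time_s: 1.5
tool_pos: [0.4316, 0.1962, 0.0593]
tcp_rot: [-0.001, 0.683, 0.73, -0.001]
force: [0.1, 0.7, -0.3]
finger_gap: 0.0913
gripper_force: 0.0
```

Request:
send_rows --moves '[[[0, 0, 0, 0, 0, 0], [0, 0, 0, 0, 0, 0], [0, 0, 0, 0, 0, 0], [0, 0, 0, 0, 0, 0], [0, 0, 0, 0, 0, 0]]]' --jaw 0

```text
time_s: 2.12
tool_pos: [0.4325, 0.1954, 0.061]
tcp_rot: [0.0, 0.684, 0.73, 0.0]
force: [-1.7, -0.3, 5.1]
finger_gap: 0.0573
gripper_force: 20.0
```

Request:
send_rows --moves '[[[0, 0, -1, 0, 0, 0], [0, 0, -4, 0, 0, 0], [0, 0, -8, 0, 0, 0], [-1, 1, -11, 0, 0, 0], [-4, 4, -12, 0, 0, 0]]]'

```text
time_s: 2.75
tool_pos: [0.4752, 0.1586, 0.183]
tcp_rot: [0.001, 0.683, 0.731, 0.002]
force: [1.1, 0.8, -2.2]
finger_gap: 0.0572
gripper_force: 20.0
```

Request:
send_rows --moves '[[[-4, 4, 0, 0, 0, 0], [-8, 8, 0, 0, 0, 0], [-12, 12, 0, 0, 0, 0], [-15.5, 15.7, 0, 0, 0, 0], [-17.5, 17.7, 0, 0, 0, 0]]]'

```text
time_s: 3.38
tool_pos: [0.6643, -0.0073, 0.18]
tcp_rot: [0.0, 0.684, 0.729, -0.0]
force: [0.9, 0.4, -1.8]
finger_gap: 0.0576
gripper_force: 20.0
```

```bash
python3 - <<'E'
from h import *
go(.6628,-.0049,.15)
cal=calibration("wrist");img=snapshot("wrist")
print(proj(cal,[[.5923,.171,.023],[.5982,.0812,.023],[.6039,-.0087,.023],[.6512,.1748,.034],[.6571,.085,.034],[.6628,-.0049,.034]]).round(1))
np.save("w2.npy",img)
cv2.imwrite("pics/w2.png",cv2.cvtColor(img,cv2.COLOR_RGB2BGR))
E
```

```text
t 3.38 pos [ 0.6643 -0.0073  0.18  ] shift cm [ 0.25 -0.13  3.  ] rot [-0.     0.    -0.001]
[[230.9 -25.6]
 [238.6 118.6]
 [244.9 241.5]
 [320.6 -32.9]
 [321.1 117.4]
 [321.3 244.7]]
```

View pics/w2.png

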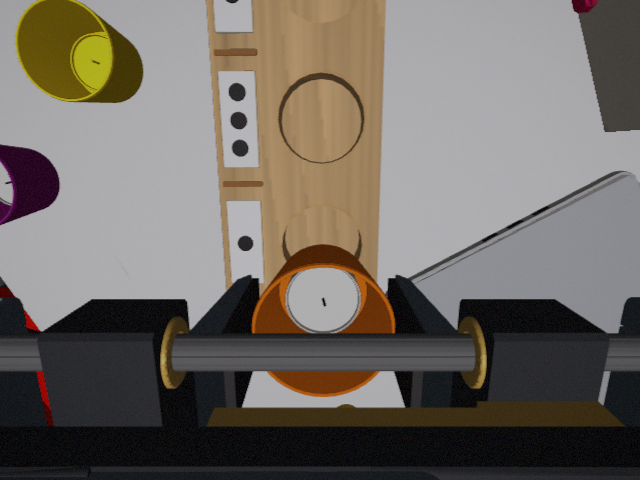

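Wrist view: glass held upright at (323,320). The three-dot label's middle dot is at (238,120) and its pocket is centred at about (321,118), so both rack predictions are within 2 px. I'll quickly refine with the dots.

```bash
cat >> h.py <<'E'
def dots(img,cal):
    g=cv2.cvtColor(img,cv2.COLOR_RGB2GRAY);m=(g<90).astype(np.uint8)
    out=[]
    for i in range(3):
        p=proj(cal,[TAG[i]])[0]
        if not(5<p[0]<635 and 5<p[1]<290):continue
        n,l,st,ce=cv2.connectedComponentsWithStats(m)
        for c,a in zip(ce,st[:,4]):
            if 80<a<350 and np.hypot(*(c-p))<11: out.append((i+1,*ray(cal,c,.023)[0][0].round(4),a))
    return out
TAG=[(.6039,-.0087,.023),(.5923,.171,.023),(.5982,.0812,.023)]
E
python3 - <<'E'
from h import *
for _ in range(2):
    cal=calibration("wrist");print(dots(snapshot("wrist"),cal))
f=glass(snapshot("wrist"),cal,"orange",(323,320),80,.18-.060+.058);print(f)
go(.6628,-.0049,.15)
E
```

```text
[(1, np.float64(0.6041), np.float64(-0.0099), np.float64(0.023), np.int32(170)), (3, np.float64(0.598), np.float64(0.0802), np.float64(0.023), np.int32(215))]
[(1, np.float64(0.604), np.float64(-0.0099), np.float64(0.023), np.int32(173)), (3, np.float64(0.598), np.float64(0.0802), np.float64(0.023), np.int32(217))]
(array([ 0.66444402, -0.00790979]), array([ 0.66431656, -0.00554831,  0.02868755]), 21)
t 3.58 pos [ 0.6623 -0.0054  0.1799] shift cm [0.04 0.06 2.99] rot [-0.002 -0.001 -0.   ]
```

Request:
send_rows --moves '[[[0, 0, 3, 0, 0, 0], [0, 0, 6, 0, 0, 0], [0, 0, 8, 0, 0, 0], [0, 0, 9, 0, 0, 0], [0, 0, 9.5, 0, 0, 0]]]'

```text
time_s: 4.2
tool_pos: [0.6625, -0.0046, 0.0856]
tcp_rot: [-0.0, 0.684, 0.73, 0.0]
force: [0.2, 0.3, -1.8]
finger_gap: 0.0575
gripper_force: 20.0
```

Request:
send_rows --moves '[[[0, 0, 0.4, 0, 0, 0], [0, 0, 0.8, 0, 0, 0], [0, 0, 1.2, 0, 0, 0], [0, 0, 1.5, 0, 0, 0], [0, 0, 1.7, 0, 0, 0]]]'

```text
time_s: 4.82
tool_pos: [0.6628, -0.0052, 0.0683]
tcp_rot: [-0.0, 0.684, 0.73, 0.0]
force: [0.0, 0.1, -2.4]
finger_gap: 0.0572
gripper_force: 20.0
```

Request:
send_rows --moves '[[[0, 0, 0.1, 0, 0, 0], [0, 0, 0.2, 0, 0, 0], [0, 0, 0.25, 0, 0, 0], [0, 0, 0.25, 0, 0, 0]]]'

```text
time_s: 5.32
tool_pos: [0.6629, -0.0052, 0.067]
tcp_rot: [0.0, 0.684, 0.73, 0.0]
force: [-2.4, -0.6, 5.1]
finger_gap: 0.0573
gripper_force: 20.0
```

Request:
send_rows --moves '[[[0, 0, 0, 0, 0, 0], [0, 0, 0, 0, 0, 0], [0, 0, 0, 0, 0, 0], [0, 0, -1, 0, 0, 0], [0, 0, -4, 0, 0, 0]]]' --jaw 1

```text
time_s: 5.95
tool_pos: [0.6618, -0.0051, 0.1052]
tcp_rot: [-0.001, 0.684, 0.73, -0.001]
force: [-0.3, 0.6, 0.3]
finger_gap: 0.0909
gripper_force: 0.0
```

Request:
send_rows --moves '[[[0, 0, -4, 0, 0, 0], [0, 0, -8, 0, 0, 0], [0, 0, -12, 0, 0, 0], [0, 0, -13.3, 0, 0, 0]]]'

```text
time_s: 6.45
tool_pos: [0.664, -0.0052, 0.2426]
tcp_rot: [0.002, 0.684, 0.73, 0.002]
force: [0.7, -0.3, 0.4]
finger_gap: 0.0911
gripper_force: 0.0
```

```bash
python3 - <<'E'
from h import *
cal=calibration("wrist");img=snapshot("wrist");print(dots(img,cal))
p=proj(cal,[[.6628,-.0052,.064]])[0];print(p,glass(img,cal,"orange",p,55,.064))
t=snapshot("top");ct=calibration("top");print(glass(t,ct,"red",(421,231)),glass(t,ct,"orange",proj(ct,[[.6628,-.0052,.05]])[0],26,.064))
go(.5575,-.1903,.2)
E
```

```text
[(1, np.float64(0.6042), np.float64(-0.0099), np.float64(0.023), np.int32(121)), (3, np.float64(0.5981), np.float64(0.08), np.float64(0.023), np.int32(149))]
[320.20085973 238.33797486] (array([ 0.66277254, -0.00627396]), array([ 0.66273815, -0.00592927,  0.02968075]), 33)Traceback (most recent call last):
  File "<stdin>", line 4, in <module>
  File "h.py", line 17, in glass
    c=cv2.convexHull(max(cs,key=lambda c:len(c)))
                     ~~~^^^^^^^^^^^^^^^^^^^^^^^^
ValueError: max() iterable argument is empty
```

Request:
send_rows --moves '[[[-4.5, -3, 1, 0, 0, 0], [-9, -6, 2, 0, 0, 0], [-13.5, -9, 3, 0, 0, 0], [-17.8, -11.7, 4, 0, 0, 0], [-17.8, -11.7, 4, 0, 0, 0]]]'

```text
time_s: 7.18
tool_pos: [0.5545, -0.1925, 0.196]
tcp_rot: [-0.003, 0.685, 0.728, -0.001]
force: [-0.9, 0.1, 0.6]
finger_gap: 0.0911
gripper_force: 0.0
```

```bash
python3 - <<'E'
from h import *
cal=calibration("wrist");img=snapshot("wrist")
p=proj(cal,[[.5575,-.1903,.05]])[0];print(p);f,s,n=glass(img,cal,"red",p,60);print(f,s,n)
go(s[0],s[1],.06)
cv2.imwrite("pics/w3.png",cv2.cvtColor(img,cv2.COLOR_RGB2BGR))
E
```

```text
[328.2977018  245.77728569]
[ 0.55836195 -0.19077614] [ 0.55843207 -0.19162046  0.02886681] 40
t 7.22 pos [ 0.556  -0.1911  0.1968] shift cm [-0.1   0.29 13.68] rot [-0.004 -0.002 -0.002]
```

View pics/w3.png

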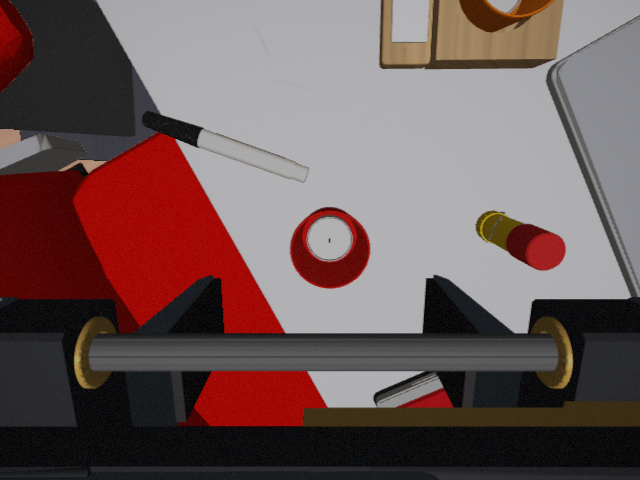

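Wrist view: the red glass rim is centred at (330,247), between the fingers. The marker (end at (305,173)) and the glue stick (490,225) are clear.

Request:
send_rows --moves '[[[0, 0.1, 4.5, 0, 0, 0], [0, 0.1, 8.5, 0, 0, 0], [0, 0.1, 12, 0, 0, 0], [0, 0.1, 13.7, 0, 0, 0], [0, 0.1, 13.7, 0, 0, 0]]]'

```text
time_s: 7.85
tool_pos: [0.5584, -0.1893, 0.0608]
tcp_rot: [-0.001, 0.683, 0.73, -0.0]
force: [0.4, -0.3, -1.1]
finger_gap: 0.0911
gripper_force: 0.0
```

```bash
python3 - <<'E'
from h import *
for _ in range(3):
    cal=calibration("wrist");img=snapshot("wrist")
    go(.5584,-.1912,.06)
p=proj(cal,[[.5584,-.1912,.05]])[0];print(p,glass(img,cal,"red",p,130))
E
```

```text
t 7.9 pos [ 0.5593 -0.1898  0.0621] shift cm [-0.13 -0.1   0.21] rot [ 0.    -0.     0.001]
t 7.95 pos [ 0.5597 -0.1902  0.0629] shift cm [-0.09 -0.14  0.29] rot [0.002 0.001 0.001]
t 8.0 pos [ 0.5598 -0.1904  0.0633] shift cm [-0.07 -0.15  0.33] rot [0.003 0.001 0.001]
[320.00705094 324.61999578] (array([ 0.55833692, -0.19211059]), array([ 0.55824538, -0.1907968 ,  0.02887912]), 25)
```

Request:
send_rows --moves '[[[-0.05, -0.1, 0.3, 0, 0, 0], [-0.05, -0.1, 0.3, 0, 0, 0]]]'

```text
time_s: 8.25
tool_pos: [0.5577, -0.191, 0.0595]
tcp_rot: [0.0, 0.684, 0.73, 0.0]
force: [0.3, -1.1, -0.5]
finger_gap: 0.0912
gripper_force: 0.0
```

Request:
send_rows --moves '[[[0, 0, 0, 0, 0, 0], [0, 0, 0, 0, 0, 0], [0, 0, 0, 0, 0, 0], [0, 0, 0, 0, 0, 0], [0, 0, 0, 0, 0, 0]]]' --jaw 0

```text
time_s: 8.88
tool_pos: [0.5578, -0.1909, 0.059]
tcp_rot: [0.0, 0.684, 0.73, 0.0]
force: [1.0, 0.5, 0.4]
finger_gap: 0.0566
gripper_force: 20.0
```

Request:
send_rows --moves '[[[0, 0, -1, 0, 0, 0], [0, 0, -4, 0, 0, 0], [0, 0, -8, 0, 0, 0], [1, 0.3, -11.5, 0, 0, 0], [4, 1.3, -13, 0, 0, 0]]]'

```text
time_s: 9.5
tool_pos: [0.5688, -0.151, 0.192]
tcp_rot: [0.002, 0.685, 0.729, 0.001]
force: [0.6, 0.2, -0.8]
finger_gap: 0.057
gripper_force: 20.0
```

Request:
send_rows --moves '[[[4.5, 1.5, 0, 0, 0, 0], [9, 3, 0, 0, 0, 0], [13.5, 4.5, 0, 0, 0, 0], [18, 6, 0, 0, 0, 0], [22.5, 7.5, 0, 0, 0, 0]]]'

```text
time_s: 10.12
tool_pos: [0.6284, 0.0807, 0.1895]
tcp_rot: [0.0, 0.684, 0.73, 0.0]
force: [0.4, -0.4, -0.8]
finger_gap: 0.0569
gripper_force: 20.0
```

Request:
send_rows --moves '[[[4.3, 1.5, 0, 0, 0, 0], [7.5, 2.4, 0, 0, 0, 0], [9.3, 2.9, 0, 0, 0, 0], [9.3, 2.9, 0, 0, 0, 0], [9.3, 2.9, 0, 0, 0, 0]]]'

```text
time_s: 10.75
tool_pos: [0.6509, 0.1727, 0.1891]
tcp_rot: [0.0, 0.684, 0.729, -0.0]
force: [0.4, -1.1, -1.1]
finger_gap: 0.0571
gripper_force: 20.0
```

```bash
python3 - <<'E'
from h import *
for _ in range(3):
    cal=calibration("wrist");img=snapshot("wrist")
    go(.6513,.1742,.065)
print(dots(img,cal), proj(cal,TAG))
print(glass(img,cal,"red",(323,320),80,read_state()["tool_pos"][2]-.001))
cv2.imwrite("pics/w4.png",cv2.cvtColor(img,cv2.COLOR_RGB2BGR))
E
```

```text
t 10.8 pos [0.651  0.1725 0.1891] shift cm [ 0.17  0.05 12.41] rot [-0.     0.001 -0.001]
t 10.85 pos [0.651  0.1725 0.1891] shift cm [ 0.17  0.04 12.41] rot [-0.     0.    -0.001]
t 10.9 pos [0.6511 0.1726 0.1892] shift cm [ 0.16  0.03 12.42] rot [-0.     0.    -0.001]
[(2, np.float64(0.5912), np.float64(0.1792), np.float64(0.023), np.int32(167))] [[258.60634881 432.53363637]
 [249.08512803 239.09158021]
 [254.28503092 342.27962127]]
(array([0.65106016, 0.17173856]), array([0.65083845, 0.17396234, 0.02867837]), 23)
```

View pics/w4.png

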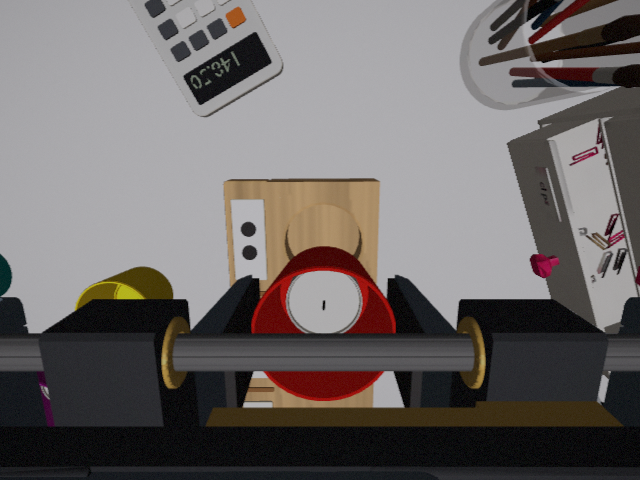

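Wrist view: the two dots are at (249,229) and (250,252), 1.4 px from prediction, and the glass is held upright over the two-dot pocket. Lowering.

Request:
send_rows --moves '[[[0.1, 0, 3, 0, 0, 0], [0.1, 0, 6, 0, 0, 0], [0.1, 0, 8.5, 0, 0, 0], [0.1, 0, 10, 0, 0, 0], [0.1, 0, 10.5, 0, 0, 0]]]'

```text
time_s: 11.52
tool_pos: [0.6509, 0.1744, 0.0833]
tcp_rot: [-0.0, 0.684, 0.73, -0.0]
force: [0.4, -0.0, -0.6]
finger_gap: 0.057
gripper_force: 20.0
```

Request:
send_rows --moves '[[[0, 0, 0.4, 0, 0, 0], [0, 0, 0.8, 0, 0, 0], [0, 0, 1.2, 0, 0, 0], [0, 0, 1.5, 0, 0, 0], [0, 0, 1.7, 0, 0, 0]]]'

```text
time_s: 12.15
tool_pos: [0.6511, 0.175, 0.0669]
tcp_rot: [-0.0, 0.684, 0.73, 0.0]
force: [-0.1, -0.4, -0.9]
finger_gap: 0.0568
gripper_force: 20.0
```

Request:
send_rows --moves '[[[0, 0, 0.1, 0, 0, 0], [0, 0, 0.2, 0, 0, 0], [0, 0, 0.25, 0, 0, 0], [0, 0, 0.25, 0, 0, 0]]]'

```text
time_s: 12.65
tool_pos: [0.6512, 0.175, 0.0649]
tcp_rot: [0.0, 0.684, 0.73, 0.0]
force: [0.2, -0.5, 1.2]
finger_gap: 0.0564
gripper_force: 20.0
```

Request:
send_rows --moves '[[[0, 0, 0.1, 0, 0, 0], [0, 0, 0.1, 0, 0, 0]]]'

```text
time_s: 12.9
tool_pos: [0.6513, 0.175, 0.0649]
tcp_rot: [0.0, 0.684, 0.73, 0.0]
force: [-1.5, 0.4, 5.9]
finger_gap: 0.0566
gripper_force: 20.0
```

Request:
send_rows --moves '[[[0, 0, 0, 0, 0, 0], [0, 0, 0, 0, 0, 0], [0, 0, 0, 0, 0, 0], [0, 0, -1, 0, 0, 0], [0, 0, -4, 0, 0, 0]]]' --jaw 1

```text
time_s: 13.52
tool_pos: [0.6501, 0.1747, 0.1026]
tcp_rot: [-0.001, 0.684, 0.73, -0.002]
force: [0.0, 0.2, -0.0]
finger_gap: 0.0911
gripper_force: 0.0
```

Request:
send_rows --moves '[[[0, 0, -4, 0, 0, 0], [0, 0, -8, 0, 0, 0], [0, 0, -12, 0, 0, 0], [0, 0, -13.3, 0, 0, 0]]]'

```text
time_s: 14.02
tool_pos: [0.6522, 0.1752, 0.2401]
tcp_rot: [0.002, 0.684, 0.73, 0.003]
force: [0.4, 0.5, -0.5]
finger_gap: 0.0914
gripper_force: 0.0
```

```bash
python3 - <<'E'
from h import *
cal=calibration("wrist");img=snapshot("wrist")
p=proj(cal,[[.6512,.1748,.064]])[0];print(p,glass(img,cal,"red",p,55,.064))
go(.4278,.027,.2)
E
```

```text
[320.40827705 239.83141178] (array([0.65155227, 0.17502382]), array([0.65172697, 0.1741599 , 0.02879907]), 36)
t 14.07 pos [0.6522 0.1752 0.2401] shift cm [-13.34 -23.37   3.86] rot [ 0.006 -0.001  0.001]
```

Red is seated in place. Next, purple.

Request:
send_rows --moves '[[[-2.6, -4.6, 0.8, 0, 0, 0], [-5.2, -9.2, 1.6, 0, 0, 0], [-7.8, -13.8, 2.4, 0, 0, 0], [-10.4, -18.4, 3.2, 0, 0, 0], [-13.3, -23.3, 3.9, 0, 0, 0]]]'

```text
time_s: 14.7
tool_pos: [0.4248, 0.0263, 0.1956]
tcp_rot: [-0.001, 0.684, 0.73, -0.001]
force: [0.0, -0.1, 0.4]
finger_gap: 0.091
gripper_force: 0.0
```

Request:
send_rows --moves '[[[0, 0, 0, 0, 0, 0], [0, 0, 0, 0, 0, 0], [0, 0, 0, 0, 0, 0]]]'

```text
time_s: 15.08
tool_pos: [0.4285, 0.0276, 0.1973]
tcp_rot: [0.0, 0.684, 0.73, 0.0]
force: [0.4, 0.7, -0.4]
finger_gap: 0.0913
gripper_force: 0.0
```

```bash
python3 - <<'E'
from h import *
cal=calibration("wrist");img=snapshot("wrist")
p=proj(cal,[[.4278,.027,.05]])[0];f,s,n=glass(img,cal,"purple",p,60);print(p,f,s,n)
go(s[0],s[1],.06)
cv2.imwrite("pics/w5.png",cv2.cvtColor(img,cv2.COLOR_RGB2BGR))
E
```

```text
[321.90000841 248.26806376] [0.42827332 0.02721898] [0.42837511 0.02589545 0.02847168] 42
t 15.12 pos [0.4284 0.0276 0.1973] shift cm [-0.17 -0.02 13.73] rot [ 0.    -0.     0.001]
```

View pics/w5.png

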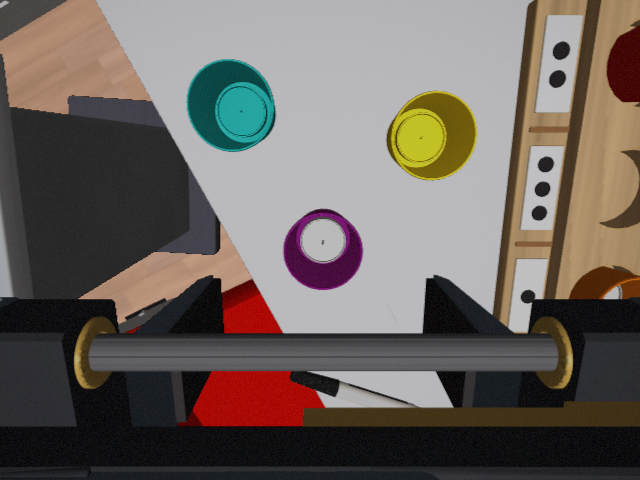

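Wrist view: the purple rim is centred at (323,250), with turquoise (231,105) and yellow (432,136) clear of the fingers. The red chair at lower left is cut off along the desk edge, so I'll check the armrest's height first.

```bash
python3 - <<'E'
from h import *
a,b=calibration("top"),calibration("scene")
for pa in [(350,345),(358,332)]:
  for z in(-.15,-.1,-.05,0,.05,.1): 
    X=ray(a,pa,z)[0];print(pa,z,X.round(3),proj(b,X).round(0))
E
```

```text
(350, 345) -0.15 [[ 0.314 -0.053 -0.15 ]] [[255. 241.]]
(350, 345) -0.1 [[ 0.312 -0.052 -0.1  ]] [[254. 229.]]
(350, 345) -0.05 [[ 0.311 -0.051 -0.05 ]] [[252. 216.]]
(350, 345) 0 [[ 0.309 -0.05   0.   ]] [[250. 202.]]
(350, 345) 0.05 [[ 0.307 -0.049  0.05 ]] [[249. 188.]]
(350, 345) 0.1 [[ 0.306 -0.048  0.1  ]] [[247. 173.]]
(358, 332) -0.15 [[ 0.346 -0.071 -0.15 ]] [[255. 251.]]
(358, 332) -0.1 [[ 0.343 -0.069 -0.1  ]] [[254. 238.]]
(358, 332) -0.05 [[ 0.34  -0.068 -0.05 ]] [[252. 225.]]
(358, 332) 0 [[ 0.337 -0.066  0.   ]] [[250. 211.]]
(358, 332) 0.05 [[ 0.335 -0.064  0.05 ]] [[248. 196.]]
(358, 332) 0.1 [[ 0.332 -0.063  0.1  ]] [[247. 181.]]
```

The armrest end is at about (0.33, -0.065, 0.05), more than 4 cm clear of the gripper. Descending.

Request:
send_rows --moves '[[[-0.1, 0, 4.5, 0, 0, 0], [-0.1, 0, 8.5, 0, 0, 0], [-0.1, 0, 12, 0, 0, 0], [-0.1, 0, 13.7, 0, 0, 0], [-0.1, 0, 13.7, 0, 0, 0]]]'

```text
time_s: 15.75
tool_pos: [0.4271, 0.0265, 0.0592]
tcp_rot: [-0.001, 0.683, 0.73, -0.001]
force: [-1.4, -0.4, -0.1]
finger_gap: 0.0912
gripper_force: 0.0
```

Request:
send_rows --moves '[[[0, 0, 0, 0, 0, 0], [0, 0, 0, 0, 0, 0], [0, 0, 0, 0, 0, 0]]]'

```text
time_s: 16.12
tool_pos: [0.4278, 0.0262, 0.0611]
tcp_rot: [0.001, 0.684, 0.73, 0.001]
force: [0.2, -0.2, 0.6]
finger_gap: 0.0909
gripper_force: 0.0
```

Request:
send_rows --moves '[[[0, 0, 0.1, 0, 0, 0], [0, 0, 0.1, 0, 0, 0], [0, 0, 0.1, 0, 0, 0], [0, 0, 0.1, 0, 0, 0], [0, 0, 0.1, 0, 0, 0]]]' --jaw 0

```text
time_s: 16.75
tool_pos: [0.4276, 0.0261, 0.0595]
tcp_rot: [0.0, 0.684, 0.73, 0.0]
force: [0.4, -0.5, -0.1]
finger_gap: 0.0565
gripper_force: 20.0
```

Request:
send_rows --moves '[[[0, 0, -1, 0, 0, 0], [0, 0, -4, 0, 0, 0], [0, 0, -8, 0, 0, 0], [0.2, 1, -11.5, 0, 0, 0], [0.8, 4, -13, 0, 0, 0]]]'

```text
time_s: 17.38
tool_pos: [0.4665, 0.0366, 0.1921]
tcp_rot: [0.001, 0.684, 0.73, 0.001]
force: [0.9, -0.2, -2.6]
finger_gap: 0.0567
gripper_force: 20.0
```

Request:
send_rows --moves '[[[0.9, 4.5, 0, 0, 0, 0], [1.7, 9, 0, 0, 0, 0], [2.5, 13.5, 0, 0, 0, 0], [3.2, 17.3, 0, 0, 0, 0], [3.55, 19.3, 0, 0, 0, 0]]]'

```text
time_s: 18.0
tool_pos: [0.6582, 0.0851, 0.1891]
tcp_rot: [-0.0, 0.684, 0.73, -0.0]
force: [-0.4, -0.0, -2.0]
finger_gap: 0.0565
gripper_force: 20.0
```

Request:
send_rows --moves '[[[0, 0, 0, 0, 0, 0], [0, 0, 0, 0, 0, 0]]]'

```text
time_s: 18.25
tool_pos: [0.6557, 0.0844, 0.1893]
tcp_rot: [-0.001, 0.684, 0.73, -0.001]
force: [0.0, 0.2, -1.8]
finger_gap: 0.0568
gripper_force: 20.0
```

```bash
python3 - <<'E'
from h import *
for _ in range(2):
    cal=calibration("wrist");img=snapshot("wrist")
    go(.6571,.0845,.0655)
print(dots(img,cal))
print(glass(img,cal,"purple",(323,320),80,read_state()["tool_pos"][2]-.001))
cv2.imwrite("pics/w6.png",cv2.cvtColor(img,cv2.COLOR_RGB2BGR))
E
```

```text
t 18.3 pos [0.6558 0.0844 0.1895] shift cm [1.00e-02 1.50e-01 1.24e+01] rot [-0.001  0.     0.   ]
t 18.35 pos [0.6559 0.0844 0.1897] shift cm [ 0.    0.14 12.42] rot [-0.001 -0.     0.   ]
[(3, np.float64(0.598), np.float64(0.08), np.float64(0.023), np.int32(156))]
(array([0.6556499, 0.08408  ]), array([0.65548064, 0.08664526, 0.02855585]), 28)
```

View pics/w6.png

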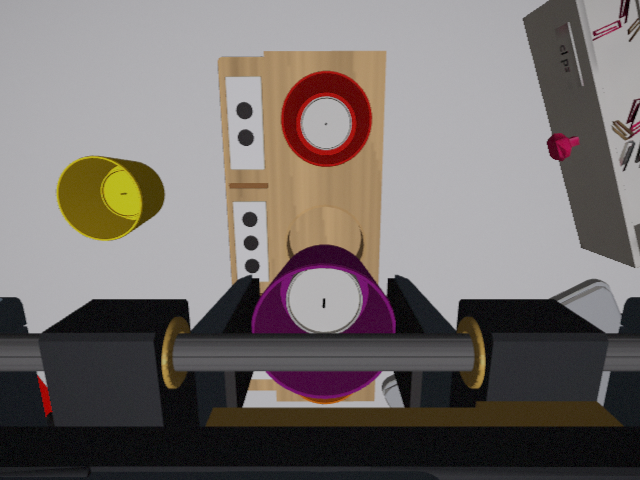

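Wrist view: red is seated in the two-dot pocket at (326,118). Purple is held upright over the three-dot pocket, whose label is at (250,243). Shifting 1 mm in +x and lowering.

Request:
send_rows --moves '[[[0, 0.1, 3, 0, 0, 0], [0, 0.1, 6, 0, 0, 0], [0, 0.1, 8.5, 0, 0, 0], [0, 0.1, 10, 0, 0, 0], [0, 0.1, 10.5, 0, 0, 0]]]'

```text
time_s: 18.98
tool_pos: [0.6574, 0.0846, 0.0841]
tcp_rot: [-0.0, 0.684, 0.73, -0.0]
force: [0.7, -1.2, -2.5]
finger_gap: 0.0569
gripper_force: 20.0
```

Request:
send_rows --moves '[[[0, 0, 0.4, 0, 0, 0], [0, 0, 0.8, 0, 0, 0], [0, 0, 1.2, 0, 0, 0], [0, 0, 1.5, 0, 0, 0], [0, 0, 1.7, 0, 0, 0]]]'

```text
time_s: 19.6
tool_pos: [0.658, 0.0847, 0.0673]
tcp_rot: [0.0, 0.684, 0.73, 0.0]
force: [0.5, 1.0, -1.9]
finger_gap: 0.0567
gripper_force: 20.0
```

Request:
send_rows --moves '[[[0, 0, 0.1, 0, 0, 0], [0, 0, 0.2, 0, 0, 0], [0, 0, 0.2, 0, 0, 0]]]'

```text
time_s: 19.98
tool_pos: [0.6581, 0.0847, 0.0656]
tcp_rot: [0.0, 0.684, 0.73, 0.0]
force: [0.4, 0.3, -2.4]
finger_gap: 0.0566
gripper_force: 20.0
```

Request:
send_rows --moves '[[[0, 0, 0.05, 0, 0, 0], [0, 0, 0.1, 0, 0, 0], [0, 0, 0.15, 0, 0, 0], [0, 0, 0.15, 0, 0, 0]]]'

```text
time_s: 20.48
tool_pos: [0.6582, 0.0847, 0.0654]
tcp_rot: [0.0, 0.684, 0.73, 0.0]
force: [-2.3, -1.1, 6.9]
finger_gap: 0.057
gripper_force: 20.0
```

The force reversed, so the glass is on the floor. Release and rise.

Request:
send_rows --moves '[[[0, 0, 0, 0, 0, 0], [0, 0, 0, 0, 0, 0], [0, 0, 0, 0, 0, 0], [0, 0, -1, 0, 0, 0], [0, 0, -4, 0, 0, 0]]]' --jaw 1

```text
time_s: 21.1
tool_pos: [0.657, 0.0846, 0.1031]
tcp_rot: [-0.001, 0.684, 0.73, -0.001]
force: [0.1, 0.1, 0.2]
finger_gap: 0.0912
gripper_force: 0.0
```

Request:
send_rows --moves '[[[0, 0, -4, 0, 0, 0], [0, 0, -8, 0, 0, 0], [0, 0, -12, 0, 0, 0], [-4, 0, -14, 0, 0, 0], [-4, 0, -14, 0, 0, 0]]]'

```text
time_s: 21.72
tool_pos: [0.6617, 0.0427, 0.2471]
tcp_rot: [0.002, 0.685, 0.729, 0.002]
force: [0.1, 0.7, 0.3]
finger_gap: 0.0913
gripper_force: 0.0
```

```bash
python3 - <<'E'
from h import *
cal=calibration("wrist");img=snapshot("wrist")
for n,X in dict(red=[.6512,.1743,.064],purple=[.6571,.0845,.064],orange=[.6628,-.0055,.064]).items():
    try: print(n,X,glass(img,cal,n,proj(cal,[X])[0],50,.064))
    except Exception as e: print(n,e)
cv2.imwrite("pics/w7.png",cv2.cvtColor(img,cv2.COLOR_RGB2BGR))
E
```

```text
red [0.6512, 0.1743, 0.064] (array([0.65197259, 0.17311237]), array([0.65176384, 0.17415567, 0.02868709]), 38)
purple [0.6571, 0.0845, 0.064] (array([0.65871091, 0.0854236 ]), array([0.65876744, 0.08456185, 0.02881003]), 37)
orange [0.6628, -0.0055, 0.064] (array([ 0.66282764, -0.00586133]), array([ 0.66324665, -0.00450802,  0.0306667 ]), 33)
```

View pics/w7.png

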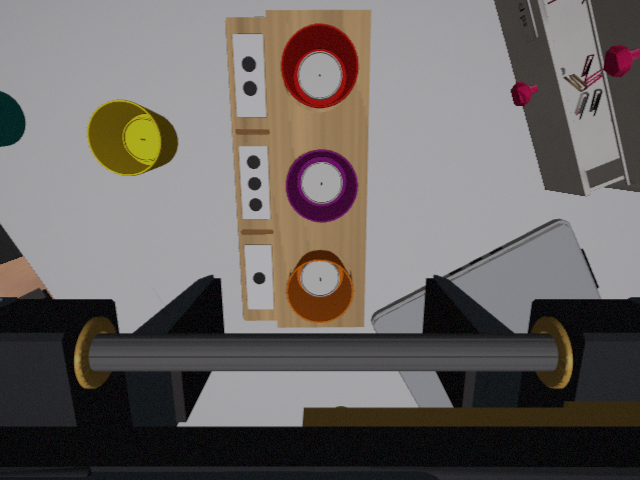

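The wrist picture shows all three glasses upright in their own pockets: red (319,66) at two dots, purple (321,186) at three, orange (319,285) at one. Each is within 2 mm of its pocket centre and the arm is clear.

```bash
python3 -c "
from bench import *
print(finish_job())"
```

```text
the job is handed in; nothing more can be done
None
```

I put the orange glass in the one-dot pocket, red in two-dot and purple in three-dot, in that order, each lowered to the floor before release, and handed the job in at about 22 s; no verdict came back.

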